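# Snap the leak-check coupler onto the slanted port and hold its valve open

## Task

Lift the green-handled coupler out of its stand and press it squarely onto the slanted nipple of the port with the orange collar until it snaps on. Then push the sprung nipple right in and finish like that, still gripping the coupler and holding the nipple in against its spring. Leave the blue-collared port and the other things on the bench alone.

Things in the scene. Friction and masses are not known exactly. Their poses are not given: they have to be found in the camera images.
- coupler: Loose coupler, 160 g, 81 mm tall. Origin: centre of its open mouth (underside); z along its axis to the handle end. Steel sleeve 32 mm dia., z 0-30; black flange 54 mm dia., z 30-36; green square handle 26 x 26 mm (flats across x and y), z 36-78: grip it across two flats, fingertips just over the flange. Mouth: funnel 27 mm wide to a 19 mm throat at z 5.5, then a 24 mm bore to z 20.5.
- coupler_seat (a point): Centre of the bore's floor inside the coupler, on its axis, 20.5 mm above the mouth and 15.5 mm below the top of the flange. It meets the nipple's tip when the coupler is snapped fully on.
- stand: Fixed stand: white foot 90 x 90 x 6 mm with a grey round cradle, 57 mm outside, 37 mm inside diameter, rim 36 mm high. Origin under its centre on the worktop. The coupler hangs in it upright, mouth down, its flange on the rim (mouth 6 mm above the worktop); lift it straight up by more than 45 mm.
- orange_port_tip (a point): Centre of the end of the orange-collared port's nipple: steel stem 15 mm dia., end tapered to 9 mm, standing 32 mm out of an orange collar 41 mm dia. z axis: outward along the nipple (0.5 rad from vertical); moves with the nipple. Four sprung balls 11 mm below the tip stand out to 22 mm dia. and make the snap (some 3 to 8 N, less than starts the spring).
- orange_port_nipple (a joint): How far the orange port's nipple is pushed in along its axis, m: 0 out, 0.008 at its stop. Spring: about 10 N to start it, 17 N at the stop; it returns when let go.
- blue_port_tip (a point): Centre of the end of the blue-collared port's nipple: steel stem 15 mm dia., end tapered to 9 mm, standing 32 mm out of a blue collar 41 mm dia. z axis: outward along the nipple (0.5 rad from vertical); moves with the nipple. Four sprung balls 11 mm below the tip stand out to 22 mm dia. and make the snap (some 3 to 8 N, less than starts the spring).
- blue_port_nipple (a joint): How far the blue port's nipple is pushed in along its axis, m: 0 out, 0.008 at its stop. Spring: about 10 N to start it, 17 N at the stop; it returns when let go. Must stay out.
- orange_port: Fixed port, orange collar: a 100 x 80 x 8 mm aluminium foot with a slanted grey housing 50 mm wide, about 85 mm high, from which the steel nipple stands out obliquely. Origin on the worktop, near the middle of the foot; z up; the nipple leans 0.5 rad (29 degrees) from vertical towards the body's own -x.
- blue_port: Fixed port, blue collar: a 100 x 80 x 8 mm aluminium foot with a slanted grey housing 50 mm wide, about 85 mm high, from which the steel nipple stands out obliquely. Origin on the worktop, near the middle of the foot; z up; the nipple leans 0.5 rad (29 degrees) from vertical towards the body's own -x. Leave it alone.
- cup: Bystander: specimen cup with a white screw lid, 61 mm in diameter, 68 mm tall; origin under its centre.
- dropper: Bystander: dropper bottle with a teal cap, 30 mm in diameter, 80 mm tall; origin under its centre.
- timer: Bystander: flat bench timer, 64 x 64 x 19 mm; origin under its centre.
Things that resemble listed ones, but are neither listed nor needed, are in the scene too. What is meant by the coupler is not yellow, and is the larger of those in its own colour.

How it is judged:
On the way, in this order (a step that is already met when the one before it is completed fails the run):
1. the coupler is lifted out of its stand (z of coupler in the frame of stand above 0.045 m and contact force between the fingers and coupler above 1 N), for 0.1 s.
2. the coupler has snapped squarely onto the orange port's nipple (distance between coupler_seat and orange_port_tip below 0.004 m and angle between the z axis of coupler and the z axis of orange_port_tip, either way round below 0.14 rad), for 0.1 s.
At the end, for the whole second after the job is handed in: The coupler is home on the orange port's nipple (seat within 4 mm of the tip, axes within 0.14 rad) and at rest, the nipple held over 5 mm in against its spring (over 6 N), the fingers still on the coupler; the blue nipple is out, the bystanders where they stood (all of step 2 and value of joint orange_port_nipple above 0.005 m and contact force between coupler and orange_port above 6 N and contact force between the fingers and coupler above 2 N and linear speed of coupler below 0.02 m/s and value of joint blue_port_nipple below 0.002 m); the arm keeps its last pose, push and grip.
It fails at once if the blue port is pressed (value of joint blue_port_nipple above 0.002 m).
It fails at once if the cup, the dropper bottle or the timer is pushed more than 3 cm (distance of any of cup, dropper, timer from where it was at the start of the episode above 0.03 m).
It also fails if it takes over 38 s, if anything falls off the work surface, if the arm or the gripper's body presses on something with over 40 N, if the wrist force passes 120 N, or if a joint passes its speed limit or range.

## Robot

A 6-joint arm with a two-finger parallel gripper is mounted at the origin on a cart in front of the work surface, level with it; the furniture and walls round the work are solid. World frame = base frame: x ahead of the robot, y to its left, z up, the work surface at z = 0. Lengths are in m, angles in rad, forces in N, time in s.
With the tool pointing down it reaches from about 0.325 to 0.9 m from the base axis. Payload 6.1 kg.
Tool frame: the origin (TCP) lies midway between the tips of the shut fingers; the grasp point (between the pads) lies 19 mm behind it (bot.hold_point_z is the distance from the TCP to the grasp point, in m); z points along the fingers, y is the line along which they close (so a half turn about z gives the same grasp; the last joint's range is limited). The gripper opens to 85 mm and grips with 20 to 120 N. Pads are 22 mm wide; open, the fingers measure 114 mm over their backs; the gripper's body (76 mm by 85 mm) begins 54 mm behind the grasp point. The pads swing forward as they close: fully open they stand 13 mm farther back than shut.
Start: joints at [-1.345, 0.22, 1.526, -0, 1.395, -0.126], TCP at [0.215, -0.587, 0.231] pointing down, gripper open.
Joint ranges: [-2.98, 2.98], [-0.91, 2.08], [0.09, 2.57], [-1.24, 4.39], [0.2, 2.65], [-2.68, 2.68]. Speed limits (rad/s): [2.57, 2.57, 3.01, 3.14, 3.14, 3.14].

## Interface

Orientations are given as [roll, pitch, yaw] about the fixed x, y, z axes, in that order (R = Rz(yaw) Ry(pitch) Rx(roll)).
In Python, from workcell import status, vision, order, bot gives the robot as it stands.
- The arm moves only by the tool jog_arm, never from a script. Its argument "deltas" is a list of rows, each a list of 4 numbers: the shift along the tool's x, y, z as a fraction of full scale, then the turn about the tool's z as a fraction of full scale. A call has 1 to 10 rows; each row is the pose to reach, as a shift and turn from the pose commanded when the call began, along the tool's axes at that moment, turning the shorter way round; what a row does not reach only later rows make up. Full scale, the value 1, is 0.1 m for a shift and 2 pi rad for a turn. A row lasts 1/10 s, in which the tool goes at most 50 mm and 8.59 degrees, less where a joint would pass 70% of its speed; a pose out of reach is approached as far as the arm can. A call with a number of a shift or a turn outside -1 to 1 is refused whole. A call with a gripper value outside its range is refused whole. "gripper" is the opening, from -1 (shut) to 1 (fully open), set as the call begins (left out, the last holds). The fingers move at their own pace and stop on an object; "newtons" is the grip in N (left out, the last holds). Time passes only in rows, so rows that repeat a pose let the fingers close. It gives the time, the measured TCP pose, the force, the opening and the grip force at its end, in the units of the state.
- status.state(): the state, without advancing time (a new reading comes with each control period).
- vision.camera(name): name is "scene" or "top" or "wrist"; returns a dict with "pixels" (384x512x3 uint8, blue, green, red), "depth" (384x512 float32, m along the optical axis (not along the pixel's ray), 0 where there is no reading), "fx", "fy", "cx", "cy" (pixels), "R" (3x3) and "t" (3): a world point X has camera coordinates R X + t. Camera axes: x right, y down, z forward; pixel columns grow to the right and rows downward; lengths in m; the calibration is good to about 2 mm. A picture is of the moment at which its call begins.
- order.job_done(): hands the job in; it is judged then, once.
The state is a dict: "time_s": time; "joint_positions": joint angles; "joint_velocities": joint speeds; "joint_torque": joint torques, N m; "eef_pos": TCP position; "tcp_rot": TCP orientation; "wrist_force": force on the tool from outside, world axes, zero at the start; "moment": the same for the moment, N m; "opening": opening from 0.0 (shut) to 1.0 (fully open); "gripper_force": force on a finger pad.
Only numpy, scipy, OpenCV 4.12 (cv2) and the standard library are available. Lean on these libraries where they do the work, as an engineer would, in place of code of your own. Each camera call takes 0.05 s, during which the arm holds its last target. There are 200 camera calls.

## Working session

There is one attempt and no reset: what is moved stays moved. The work goes in short steps, Python scripts to look and compute and a tool call to move; the robot and the scene stay as the last step left them, time stands still between calls to the robot, and variables do not carry over. Pictures are saved under pics/ and viewed, at most 12 in all, crops included, and the job is handed in when it is done.

Besides the shell and the picture viewer there is one more tool, called after "Call:" by a JSON object that holds its "op" and its "data", one argument or row to a line. jog_arm: Moves the arm, as the interface text tells. Shift numbers are shares of 0.1 m and turn numbers shares of 2 pi rad, none past 1 either way. Its arguments: {"type":"object","properties":{"deltas":{"type":"array","items":{"type":"array","items":{"type":"number"}}},"gripper":{"type":"number"},"newtons":{"type":"number"}},"required":["deltas"]}

```bash
ls; mkdir -p pics; cat > h.py <<'E'
import numpy as np, cv2
from scipy.spatial.transform import Rotation as Ro
from workcell import status, vision, order, bot
def cam(n, save=None):
    c=vision.camera(n); c['R']=np.array(c['R']);c['t']=np.array(c['t'])
    if save: cv2.imwrite(save,c['pixels']); np.save(save+'.npy',c,allow_pickle=True)
    return c
def load(s): return np.load(s+'.npy',allow_pickle=True).item()
def pt(c,u,v,d=None):
    d=c['depth'][int(v),int(u)] if d is None else d
    p=np.array([(u-c['cx'])/c['fx']*d,(v-c['cy'])/c['fy']*d,d]); return c['R'].T@(p-c['t'])
def proj(c,X):
    p=c['R']@np.array(X)+c['t']; return p[0]/p[2]*c['fx']+c['cx'],p[1]/p[2]*c['fy']+c['cy']
def tri(obs):
    A=[];b=[]
    for c,u,v in obs:
        d=c['R'].T@np.array([(u-c['cx'])/c['fx'],(v-c['cy'])/c['fy'],1]);d/=np.linalg.norm(d)
        P=np.eye(3)-np.outer(d,d);o=-c['R'].T@c['t'];A.append(P);b.append(P@o)
    x=np.linalg.lstsq(np.vstack(A),np.hstack(b),rcond=None)[0]; return x
E
python3 - <<'E'
from h import *
a=cam('scene','pics/s.png');b=cam('top','pics/t.png')
im=np.vstack([a['pixels'],b['pixels']])
cv2.imwrite('pics/st.png',cv2.resize(np.hstack([a['pixels'],b['pixels']]),(800,300)))
for c in(a,b): print(-c['R'].T@c['t'],c['R'][2],c['fx'])
print(status.state())
E
```

```text
pics
[0.16822437 0.66591717 0.76455264] [ 0.43035845 -0.63408882 -0.64243519] 385.50567598496445
[ 0.45346374 -0.0045731   1.31121129] [ 1.36439222e-01  8.88686623e-04 -9.90648045e-01] 367.17755334693794
{'time_s': 0.1, 'joint_positions': array([-1.34507534e+00,  2.21149173e-01,  1.52752075e+00, -1.97333438e-06,
        1.39467993e+00, -1.26120072e-01]), 'joint_velocities': array([ 2.08257699e-04, -2.55832292e-03, -3.78237443e-03,  4.35795135e-04,
        9.97265727e-05,  4.12544367e-04]), 'joint_torque': array([-2.61534888e-04, -4.98245215e+01, -3.90549695e+01, -4.83552703e-04,
        5.67711584e-03,  8.75472068e-06]), 'eef_pos': array([ 0.21525193, -0.58617936,  0.23029472]), 'tcp_rot': array([-3.13984916e+00, -2.19104518e-04,  3.51841213e-01]), 'wrist_force': array([-0.65403608,  0.828605  , -0.32934511]), 'moment': array([-0.01836007,  0.00617712,  0.02297439]), 'gripper_force': 0.0, 'opening': 1.0024584637197866}
```

View pics/s.png

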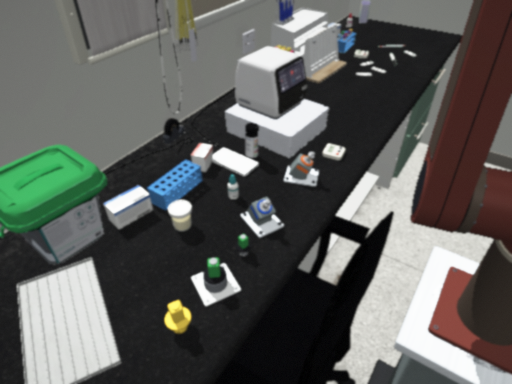

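View pics/t.png

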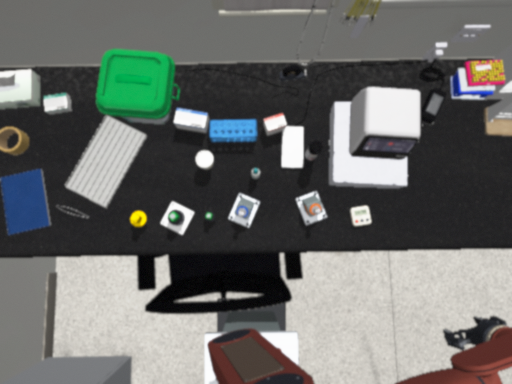

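Candidates for the coupler: 
- large green in the white stand: scene (214,270), top (177,217)
- small green: scene (243,242), top (209,216)
- yellow: scene (178,318), top (138,219)

The large green one fits the description. Orange port: scene (303,168), top (311,208). Blue port: scene (262,213), top (244,210). Next is a close crop to check, plus rough positions.

```bash
python3 - <<'E'
from h import *
a=load('pics/s.png');b=load('pics/t.png')
r=lambda im,x0,x1,y0,y1:cv2.resize(im[y0:y1,x0:x1],(400,300),interpolation=cv2.INTER_CUBIC)
A=a['pixels'];B=b['pixels']
cv2.imwrite('pics/crop.png',np.vstack([np.hstack([r(A,180,260,225,285+0),r(A,265,345,135,195)]),np.hstack([r(B,150,230,185,245),r(B,270,350,180,240)])]))
for n,s,t in [('coupler',(214,262),(175,216)),('orange',(308,156),(313,210)),('blue',(262,205),(243,210)),('small',(243,240),(209,216))]:
    print(n,pt(a,*s),pt(b,*t),tri([(a,*s),(b,*t)]))
c=cam('wrist');print(c['R'],-c['R'].T@c['t'],c['fx'],status.state()['eef_pos'], bot.hold_point_z)
E
```

```text
coupler [0.16822437 0.66591717 0.76455264] [0.54850061 0.2470126  0.08590062] [0.55059499 0.24970768 0.07706449]
orange [ 0.5608055  -0.22351993  0.08550037] [ 0.56087198 -0.21733378  0.0702524 ] [ 0.55787772 -0.21399183  0.09243434]
blue [0.56747104 0.0248827  0.0709944 ] [0.56537494 0.01972614 0.07211988] [0.56763949 0.02075796 0.06736066]
small [0.54723497 0.14323708 0.05492868] [0.54840953 0.13655011 0.05762634] [0.54991025 0.13803401 0.0483351 ]
[[ 0.34406179 -0.93894642 -0.00105075]
 [-0.89735056 -0.32914864  0.29397814]
 [-0.27637558 -0.10020375 -0.95581156]] [ 0.28714788 -0.55989783  0.37269083] 295.1912831137654 [ 0.21526934 -0.58624745  0.23043442] 0.0187
```

View pics/crop.png

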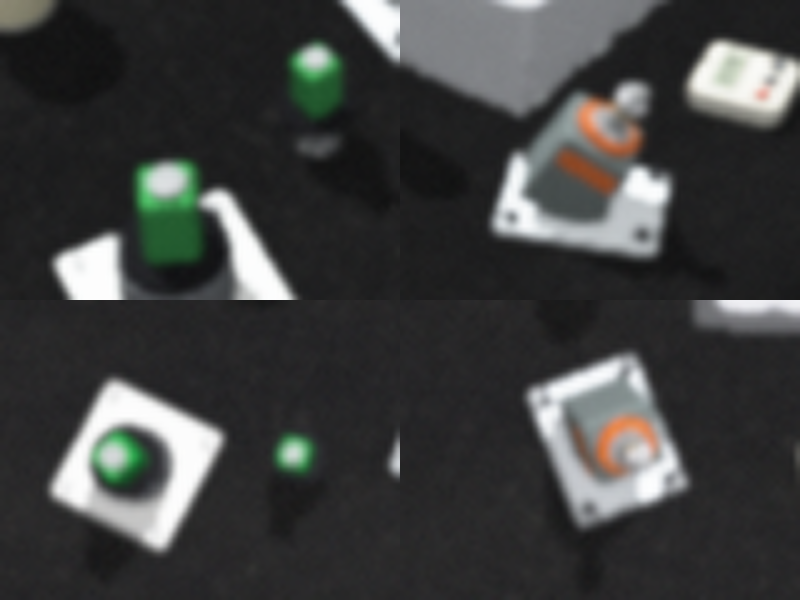

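The crop confirms the coupler: green square handle in the cradle at about (0.55, 0.25), with the smaller green one at y≈0.14. The orange nipple leans towards -x/-y. I'll move over the orange port first for a close look.

Call:
{"op": "jog_arm", "data": {
  "deltas": [
    [0.45,-0.23,0,0],
    [0.9,-0.46,0,0],
    [0.9,-0.46,0,0]
  ]
}}

```text
time_s: 0.45
eef_pos: [0.2873, -0.5086, 0.2308]
tcp_rot: [-3.139, -0.002, 0.356]
wrist_force: [-0.0, -0.4, 0.4]
opening: 0.998
gripper_force: 0.0
```

Call:
{"op": "jog_arm", "data": {
  "deltas": [
    [0.45,-0.23,0,0],
    [0.9,-0.46,0,0],
    [0.9,-0.46,0,0]
  ]
}}

```text
time_s: 0.75
eef_pos: [0.3557, -0.4346, 0.2311]
tcp_rot: [-3.14, -0.002, 0.357]
wrist_force: [0.1, -1.2, -0.8]
opening: 0.995
gripper_force: 0.0
```

Call:
{"op": "jog_arm", "data": {
  "deltas": [
    [0.45,-0.23,0,0],
    [0.9,-0.46,0,0],
    [0.9,-0.46,0,0]
  ]
}}

```text
time_s: 1.05
eef_pos: [0.424, -0.3607, 0.2312]
tcp_rot: [-3.14, -0.002, 0.357]
wrist_force: [-0.5, 0.2, 0.8]
opening: 0.999
gripper_force: 0.0
```

Call:
{"op": "jog_arm", "data": {
  "deltas": [
    [0.45,-0.23,0,0],
    [0.9,-0.46,0,0],
    [0.9,-0.46,0,0]
  ]
}}

```text
time_s: 1.35
eef_pos: [0.4924, -0.2868, 0.2312]
tcp_rot: [-3.141, -0.001, 0.357]
wrist_force: [-0.1, -0.2, 0.8]
opening: 1.002
gripper_force: 0.0
```

Call:
{"op": "jog_arm", "data": {
  "deltas": [
    [0.45,-0.23,0,0],
    [0.8,-0.46,0,0],
    [0.8,-0.46,0,0],
    [0.8,-0.46,0,0]
  ]
}}

```text
time_s: 1.75
eef_pos: [0.5489, -0.2198, 0.2309]
tcp_rot: [3.141, 0.001, 0.353]
wrist_force: [-0.6, 0.8, -0.3]
opening: 1.002
gripper_force: 0.0
```

```bash
python3 - <<'E'
from h import *
c=cam('wrist','pics/w1.png');s=status.state();print(s['eef_pos'],s['tcp_rot'],s['joint_positions'])
cv2.imwrite('pics/w1b.png',cv2.resize(c['pixels'],(800,600),interpolation=cv2.INTER_CUBIC))
E
```

```text
[ 0.54851732 -0.22037067  0.23098212] [3.14140574e+00 1.11698467e-03 3.51908474e-01] [-5.14826625e-01  1.40971381e-01  1.61762842e+00 -9.89677127e-04
  1.38357352e+00  7.04245615e-01]
```

View pics/w1b.png

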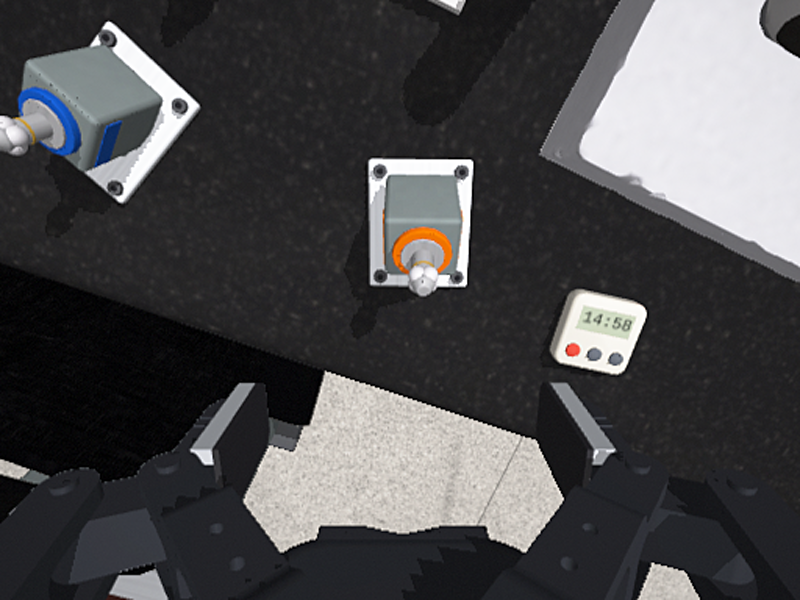

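This view shows the orange port with its nipple tip at (424,285) of 800x600, foot corners at (370,158), (474,158), (467,287), (367,287), the blue port at the far left and the timer at (598,330). I'll take a second view from a shift towards the coupler.

Call:
{"op": "jog_arm", "data": {
  "deltas": [
    [-0.35,-0.25,0,0],
    [-0.7,-0.5,0,0],
    [-0.7,-0.5,0,0],
    [-0.7,-0.5,0,0]
  ]
}}

```text
time_s: 2.2
eef_pos: [0.465, -0.1978, 0.2316]
tcp_rot: [3.14, -0.0, 0.349]
wrist_force: [-0.7, -0.3, -0.6]
opening: 1.004
gripper_force: 0.0
```

```bash
python3 - <<'E'
from h import *
a=load('pics/w1.png');c=cam('wrist','pics/w2.png')
k=.64
for u,v in [(370,158),(474,158),(467,287),(367,287)]:
    # plane z=.008
    o=-a['R'].T@a['t'];d=a['R'].T@np.array([(u*k-a['cx'])/a['fx'],(v*k-a['cy'])/a['fy'],1]);print(o+d*(.008-o[2])/d[2])
p=pt(a,424*k,284*k);print('tip',p,proj(c,p))
u,v=map(int,proj(c,p))
x0,y0=max(0,u-50),max(0,v-65); u1,v1=int(424*k)-50,int(284*k)-65
np.save('off.npy',[x0,y0,u1,v1]);print(x0,y0,u1,v1)
A=np.hstack([cv2.resize(i['pixels'][y:y+100,x:x+100],(400,400),interpolation=cv2.INTER_CUBIC) for i,x,y in((a,u1,v1),(c,x0,y0))])
cv2.imwrite('pics/tips.png',A)
E
```

```text
[ 0.61309364 -0.17033061  0.008     ]
[ 0.6402721  -0.24413025  0.008     ]
[ 0.54498589 -0.27805743  0.008     ]
[ 0.51663361 -0.20101454  0.008     ]
tip [ 0.55621434 -0.23148971  0.09766308] (np.float64(327.1424707768824), np.float64(104.82044271708358))
277 39 221 116
```

View pics/tips.png

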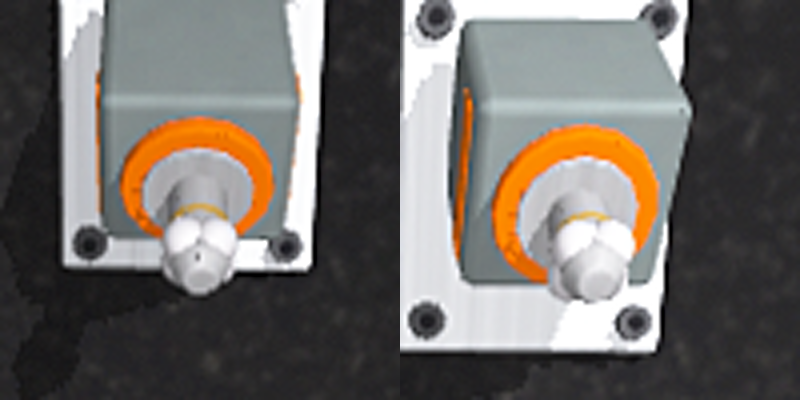

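```bash
python3 - <<'E'
from h import *
a=load('pics/w1.png');c=load('pics/w2.png')
t=tri([(a,271.5,185.2),(c,326.2,109.5)]);print('tip',t,proj(a,t),proj(c,t))
for i in(a,c):
    hsv=cv2.cvtColor(i['pixels'],cv2.COLOR_BGR2HSV)
    m=((hsv[...,0]<18)&(hsv[...,1]>180)&(hsv[...,2]>150)).astype(np.uint8)
    n,l,st,ce=cv2.connectedComponentsWithStats(m);j=1+np.argmax(st[1:,4]);ys,xs=np.where(l==j)
    ps=np.array([pt(i,x,y) for x,y in zip(xs,ys)]);ps=ps[ps[:,2]>.03]
    g=ps.mean(0)
    for _ in range(5):
        n_=np.linalg.svd(ps-ps.mean(0),full_matrices=False)[2][2];r=(ps-ps.mean(0))@n_;ps=ps[abs(r)<.0015]
    n_*=np.sign(n_[2]);print(len(ps),'normal',n_,np.arccos(n_[2]),np.arctan2(-n_[1],-n_[0]))
    g=ps.mean(0);e=np.linalg.svd(n_[None])[2][1:];q=(ps-g)@e.T
    (cx,cy),rr=cv2.minEnclosingCircle(q.astype(np.float32));C=g+np.array([cx,cy])@e;print('collar',C,rr,'tip-C',t-C,np.linalg.norm(t-C))
    w=((hsv[...,1]<40)&(hsv[...,2]>120)).astype(np.uint8)
    P=[]
    H,W=w.shape
    ys,xs=np.where(w)
    for x,y in zip(xs,ys):
        p=pt(i,x,y)
        if .004<p[2]<.012 and np.hypot(p[0]-.58,p[1]+.22)<.08:P.append(p[:2])
    R=cv2.minAreaRect(np.array(P,np.float32)*1000);print('foot',len(P),R)
E
```

```text
tip [ 0.55235172 -0.2331392   0.09469244] (np.float64(271.37739078075936), np.float64(185.11133773929913)) (np.float64(326.3329788248607), np.float64(109.59371072732567))
44 normal [-0.57795229 -0.21205166  0.78803886] 0.6631794667166055 0.3516519308057244
collar [ 0.57264212 -0.22496987  0.06887571] 0.018879545852541924 tip-C [-0.0202904  -0.00816933  0.02581673] 0.03383698950346926
foot 1691 ((579.1455078125, -223.09591674804688), (99.66371154785156, 79.87261962890625), 19.449289321899414)
397 normal [-0.45584206 -0.15408492  0.87662184] 0.5020002404748232 0.32596493587179576
collar [ 0.56766087 -0.22665432  0.06663335] 0.020276114344596863 tip-C [-0.01530915 -0.00648487  0.02805908] 0.03261496445241521
foot 2275 ((579.1171875, -223.08883666992188), (100.05088806152344, 80.20793914794922), 19.677064895629883)
```

Orange tip ≈ (0.5527, -0.2325, 0.0947), port yaw ≈ 0.342, tilt 0.50 (matches the text). Now to the coupler, with two views.

Call:
{"op": "jog_arm", "data": {
  "deltas": [
    [0.22,-0.45,0,0],
    [0.44,-0.96,0,0],
    [0.44,-0.96,0,0]
  ]
}}

```text
time_s: 2.55
eef_pos: [0.4756, -0.0881, 0.232]
tcp_rot: [-3.141, -0.002, 0.355]
wrist_force: [1.1, -0.2, -1.3]
opening: 1.0
gripper_force: 0.0
```

Call:
{"op": "jog_arm", "data": {
  "deltas": [
    [0.22,-0.45,0,0],
    [0.44,-0.96,0,0],
    [0.44,-0.96,0,0]
  ]
}}

```text
time_s: 2.85
eef_pos: [0.4839, 0.0176, 0.232]
tcp_rot: [-3.141, -0.002, 0.356]
wrist_force: [-0.4, -0.1, 0.4]
opening: 1.0
gripper_force: 0.0
```

Call:
{"op": "jog_arm", "data": {
  "deltas": [
    [0.22,-0.45,0,0],
    [0.44,-0.96,0,0],
    [0.44,-0.96,0,0],
    [0.44,-0.96,0,0],
    [0.44,-0.96,0,0]
  ]
}}

```text
time_s: 3.35
eef_pos: [0.4916, 0.1181, 0.2313]
tcp_rot: [3.141, 0.0, 0.351]
wrist_force: [-0.5, -0.8, -0.9]
opening: 1.001
gripper_force: 0.0
```

```bash
python3 -c "
from h import *
cam('wrist','pics/c1.png')"
```

Call:
{"op": "jog_arm", "data": {
  "deltas": [
    [0.22,-0.45,0,0],
    [0.44,-0.96,0,0],
    [0.44,-0.96,0,0],
    [0.44,-0.96,0,0]
  ]
}}

```text
time_s: 3.8
eef_pos: [0.4995, 0.2243, 0.2312]
tcp_rot: [3.141, 0.0, 0.352]
wrist_force: [-0.0, -1.3, -0.3]
opening: 1.001
gripper_force: 0.0
```

```bash
python3 - <<'E'
from h import *
cam('wrist','pics/c2.png');o=[]
for f in('c1','c2'):
    c=load(f'pics/{f}.png');u,v=map(int,proj(c,(.549,.247,.08)));x,y=max(0,min(412,u-50)),max(0,min(284,v-50));print(f,x,y)
    o.append(cv2.resize(c['pixels'][y:y+100,x:x+100],(400,400),interpolation=cv2.INTER_CUBIC))
cv2.imwrite('pics/cc.png',np.hstack(o));s=status.state();print(s['eef_pos'],s['tcp_rot'],s['joint_positions'],s['time_s'])
E
```

```text
c1 98 27
c2 202 75
[0.49945863 0.22343761 0.23110793] [3.14074139e+00 6.16106666e-04 3.51298808e-01] [ 2.77057878e-01  3.52755611e-02  1.73033746e+00 -9.11765850e-04
  1.37653098e+00  1.49673139e+00] 3.85
```

View pics/cc.png

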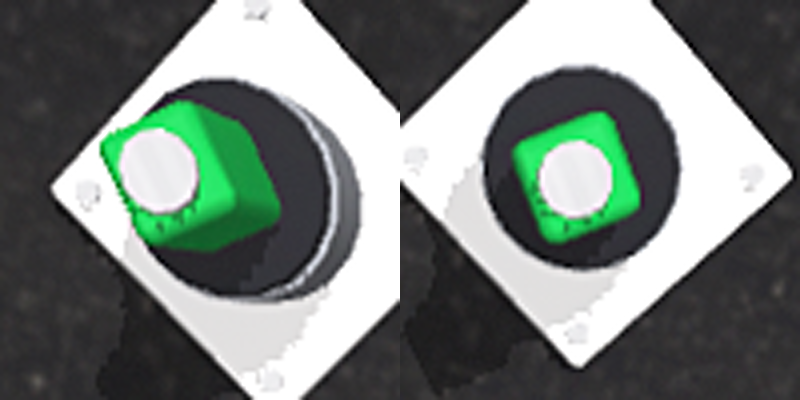

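Both crops show the coupler upright in its cradle. Cap centres are at (137.8,69.8) in view 1 and (246.0,119.8) in view 2. Now its axis and flat angle.

```bash
python3 - <<'E'
from h import *
a=load('pics/c1.png');c=load('pics/c2.png')
print('cap',tri([(a,137.75,69.75),(c,246,119.75)]))
for i in(a,c):
    h=cv2.cvtColor(i['pixels'],cv2.COLOR_BGR2HSV)
    ys,xs=np.where((h[...,0]>45)&(h[...,0]<80)&(h[...,1]>100))
    P=np.array([pt(i,x,y) for x,y in zip(xs,ys)])
    P=P[(np.hypot(P[:,0]-.549,P[:,1]-.247)<.04)]
    print(len(P),np.percentile(P[:,2],[5,50,95]))
    T=P[P[:,2]>np.percentile(P[:,2],95)-.003]
    print('handle',cv2.minAreaRect((T[:,:2]*1000).astype(np.float32)))
    V,U=np.mgrid[:384:1,:512:1]
    ys,xs=np.where(h[...,2]<80)
    F=np.array([pt(i,x,y) for x,y in zip(xs,ys)]);F=F[(np.hypot(F[:,0]-.549,F[:,1]-.247)<.045)&(F[:,2]>.033)&(F[:,2]<.05)]
    print('flange',np.median(F[:,2]),cv2.minEnclosingCircle((F[:,:2]*1000).astype(np.float32)))
E
```

```text
cap [0.55255455 0.25516872 0.08611081]
864 [0.04847175 0.08065989 0.0842007 ]
handle ((552.9909057617188, 255.146240234375), (24.82378387451172, 24.593643188476562), 41.401893615722656)
flange 0.04156130350693514 ((551.690673828125, 255.68215942382812), 27.28753662109375)
463 [0.0429145  0.08281638 0.08433234]
handle ((553.8677368164062, 254.83035278320312), (25.176483154296875, 28.07929801940918), 39.280853271484375)
flange 0.04162047155689891 ((551.95361328125, 255.9481658935547), 26.809785842895508)
```

Call:
{"op": "jog_arm", "data": {
  "deltas": [
    [0.3,-0.06,0.3,-0.0189],
    [0.607,-0.117,0.6,-0.0378],
    [0.607,-0.117,0.9,-0.0567],
    [0.607,-0.117,0.9,-0.0567],
    [0.607,-0.117,0.9,-0.0567]
  ],
  "gripper": 1
}}

```text
time_s: 4.35
eef_pos: [0.5519, 0.2547, 0.1412]
tcp_rot: [-3.141, 0.002, 0.703]
wrist_force: [-0.1, 0.6, 1.1]
opening: 1.002
gripper_force: 0.0
```

```bash
python3 - <<'E'
from h import *
s=status.state();R=Ro.from_euler('xyz',s['tcp_rot']).as_matrix()
print(s['eef_pos'],s['tcp_rot'],'need',R.T@(np.array([.5525,.2553,.046])-s['eef_pos']),s['joint_positions'])
c=cam('wrist','pics/c3.png')
E
```

```text
[0.55188615 0.25471137 0.14120081] [-3.14116725e+00  1.94423988e-03  7.02895917e-01] need [ 1.03394891e-03 -1.17992191e-05  9.51989921e-02] [ 3.02926382e-01  2.58904043e-01  1.65556465e+00 -3.87657695e-04
  1.22908042e+00  1.17095747e+00]
```

View pics/c3.png

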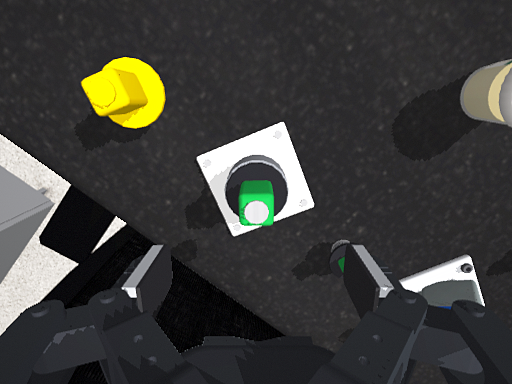

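The coupler is centred between the fingers at (256,205) with its flats square to them, and the small green one is clear. Descend and grip.

Call:
{"op": "jog_arm", "data": {
  "deltas": [
    [0.01,0,0.4,0],
    [0.01,0,0.8,0],
    [0.01,0,0.95,0],
    [0.01,0,0.95,0],
    [0.01,0,0.95,0]
  ]
}}

```text
time_s: 4.9
eef_pos: [0.5543, 0.2576, 0.0488]
tcp_rot: [3.14, -0.003, 0.707]
wrist_force: [0.5, 0.4, 0.5]
opening: 0.998
gripper_force: 0.0
```

Call:
{"op": "jog_arm", "data": {
  "deltas": [
    [0,0,0,0],
    [0,0,0,0],
    [0,0,0,0],
    [0,0,0,0],
    [0,0,0,0],
    [0,0,0,0],
    [0,0,0,0],
    [0,0,0,0]
  ],
  "gripper": -1,
  "newtons": 40
}}

```text
time_s: 5.7
eef_pos: [0.5533, 0.2575, 0.0471]
tcp_rot: [3.141, -0.001, 0.708]
wrist_force: [-1.1, -1.1, 5.9]
opening: 0.296
gripper_force: 40.3
```

Call:
{"op": "jog_arm", "data": {
  "deltas": [
    [0,0,-0.1,0],
    [0,0,-0.2,0],
    [0,0,-0.2,0.02],
    [0,0,-0.2,0.04],
    [0,0,-0.2,0.0583],
    [0,0,-0.2,0.0583],
    [0,0,-0.2,0.0583]
  ]
}}

```text
time_s: 6.4
eef_pos: [0.5528, 0.2573, 0.0665]
tcp_rot: [-3.142, -0.0, 0.345]
wrist_force: [-0.2, 0.5, -2.3]
opening: 0.3
gripper_force: 39.5
```

Call:
{"op": "jog_arm", "data": {
  "deltas": [
    [0,0,0,0],
    [-0.06,0,0,0],
    [-0.12,0,0,0],
    [-0.17,0,0,0],
    [-0.21,0,0,0],
    [-0.25,0,0,0],
    [-0.28,0,0,0],
    [-0.3,0,0,0],
    [-0.3,0,0,0]
  ],
  "newtons": 20
}}

```text
time_s: 7.3
eef_pos: [0.5283, 0.2483, 0.0689]
tcp_rot: [3.141, -0.01, 0.343]
wrist_force: [7.0, 1.9, 0.6]
opening: 0.298
gripper_force: 38.4
```

```bash
python3 - <<'E'
from h import *
s=status.state();print(s['eef_pos'],s['tcp_rot'],s['wrist_force'])
a=cam('scene','pics/s2.png');w=cam('wrist','pics/w3.png')
u,v=map(int,proj(a,s['eef_pos']));print(u,v)
cv2.imwrite('pics/tilt.png',np.hstack([cv2.resize(a['pixels'][v-40:v+40,u-40:u+40],(400,400),interpolation=cv2.INTER_CUBIC),cv2.resize(w['pixels'][150:350,156:356],(400,400),interpolation=cv2.INTER_CUBIC)]))
E
```

```text
[0.52825126 0.24830726 0.06893146] [ 3.14127452 -0.00952861  0.34262318] [6.97460524 1.947903   0.55893854]
223 268
```

View pics/tilt.png

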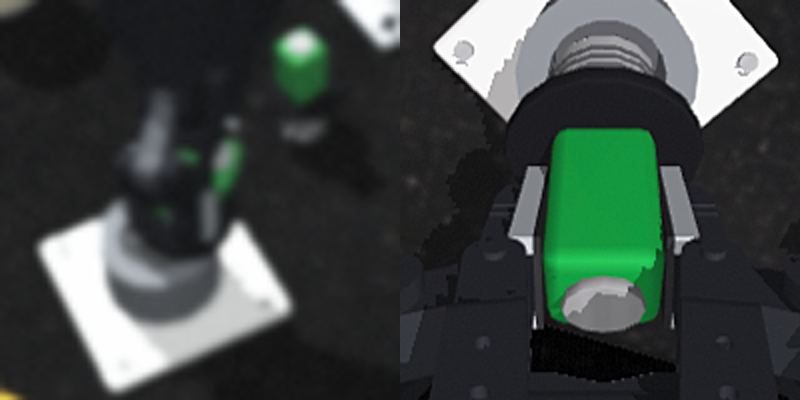

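The right half shows the coupler leaning about as wanted in the grip, with the mouth still in the cradle. Lift and measure the tilt.

Call:
{"op": "jog_arm", "data": {
  "deltas": [
    [0,0,0,0],
    [0,0,-0.15,0],
    [0,0,-0.35,0],
    [0,0,-0.6,0],
    [0,0,-0.9,0],
    [0,0,-0.9,0],
    [0,0,-0.9,0]
  ],
  "newtons": 60
}}

```text
time_s: 8.1
eef_pos: [0.5246, 0.2473, 0.1568]
tcp_rot: [3.142, -0.001, 0.342]
wrist_force: [-0.1, 0.7, -2.6]
opening: 0.293
gripper_force: 61.8
```

```bash
cat > tilt.py <<'E'
from h import *
def tilt(save):
    w=cam('wrist',save);s=status.state();h=cv2.cvtColor(w['pixels'],cv2.COLOR_BGR2HSV)
    T=Ro.from_euler('xyz',s['tcp_rot']).as_matrix()
    ys,xs=np.where((h[...,0]>45)&(h[...,0]<80)&(h[...,1]>100))
    P=(np.array([pt(w,x,y) for x,y in zip(xs,ys)])-s['eef_pos'])@T
    P=P[(np.linalg.norm(P,axis=1)<.08)]
    best=None
    def plane(P,th,sel):
        rng=np.random.default_rng(0);b=np.zeros(len(P),bool);n0=None
        for _ in range(600):
            q=P[rng.choice(len(P),3,replace=False)];n=np.cross(q[1]-q[0],q[2]-q[0])
            if np.linalg.norm(n)<1e-7:continue
            n/=np.linalg.norm(n)
            if not sel(n):continue
            m=abs((P-q[0])@n)<th
            if m.sum()>b.sum():b=m
        Q=P[b];g=Q.mean(0);n=np.linalg.svd(Q-g,full_matrices=False)[2][2];return n*np.sign(n[0] if abs(n[0])>.6 else -n[2]),g,b.sum(),Q
    n,g,k,Q=plane(P,.0007,lambda n:abs(n[0])>.7)
    # +x face normal; axis (to handle end)=tool frame
    th=np.arctan2(-n[2],n[0]); print('front n',n,'g',g,k,'lean(to -x)',th)
    n2,g2,k2,_=plane(P,.0007,lambda n:abs(n[2])>.7)
    print('top n',n2,'g',g2,k2,'lean',np.arctan2(-n2[0],-n2[2]))
    ax=np.array([-np.sin(th),0,-np.cos(th)])
    # axis line: 13mm inside front face; top face centre at z=78
    xn=np.array([np.cos(th),0,-np.sin(th)]); 
    # solve point A: (A-g).n=-.013, (A-g2).ax=0, y=0
    M=np.array([[n[0],n[2]],[ax[0],ax[2]]]);r=np.array([n@g-.013,ax@g2])
    # ignoring y
    A=np.linalg.solve(M,r);A=np.array([A[0],np.median(Q[:,1]),A[1]])
    print('top centre',A,'mouth(tool)',A-.078*ax,'seat(tool)',A-.0575*ax,s['eef_pos'],s['tcp_rot'],s['wrist_force'])
E
python3 -c "
from tilt import *
tilt('pics/w4.png')"
```

```text
front n [ 0.92762441 -0.00840968 -0.37341964] g [ 0.0157321  -0.00021102 -0.02451668] 2644 lean(to -x) 0.3827068252013398
top n [ 0.70304668 -0.11159507 -0.70233319] g [ 0.00978433 -0.00025568 -0.03663503] 631 lean -0.7859058445733691
top centre [-0.00135366 -0.00025201 -0.03215137] mouth(tool) [ 0.0277741  -0.00025201  0.04020589] seat(tool) [ 0.02011872 -0.00025201  0.02118892] [0.52374601 0.24701616 0.15541999] [-3.14153929e+00  1.38942479e-03  3.42245453e-01] [-0.46785285  0.67802838 -2.37843794]
```

```bash
python3 - <<'E'
from h import *
w=load('pics/w4.png');s=status.state();T=Ro.from_euler('xyz',s['tcp_rot']).as_matrix()
h=cv2.cvtColor(w['pixels'],cv2.COLOR_BGR2HSV)
V,U=np.mgrid[:384,:512];d=w['depth']
P=np.stack([(U-w['cx'])/w['fx']*d,(V-w['cy'])/w['fy']*d,d],-1)
P=((P-w['t'])@w['R']-s['eef_pos'])@T
th=.383;ax=np.array([-np.sin(th),0,-np.cos(th)]);n=np.array([np.cos(th),0,-np.sin(th)])
p0=np.array([.0157,0,-.0245])-.013*n
a=(P-p0)@ax;r=(P-p0)@n
near=(d>0)&(abs(P[...,1])<.03)&(abs(r)<.03)
green=near&(h[...,0]>45)&(h[...,0]<80)&(h[...,1]>100)
cap=near&(h[...,1]<40)&(h[...,2]>110)&(abs(P[...,1])<.011)&(a>.01)
print('green a pct',np.percentile(a[green],[0.5,2,50,90,95,98,99.5]))
print('cap',cap.sum(),np.percentile(a[cap],[2,25,50,75,98]),'r',np.percentile(r[cap],[2,50,98]))
c=np.where(cap&(a>np.percentile(a[cap],30)));Q=P[c];q=Q-Q.mean(0);print('cap n',np.linalg.svd(q,full_matrices=False)[2][2],Q.mean(0))
fl=near&(h[...,2]<70)&(a<-.01)&(a>-.035)&(r>.014)&(abs(P[...,1])<.02)
print('flange',fl.sum(),np.percentile(a[fl],[5,25,50,75,95]))
cv2.imwrite('pics/w4c.png',cv2.resize(w['pixels'][130:350,110:400],(790,600)))
E
```

```text
green a pct [-0.02231613 -0.02030914  0.00571232  0.01739251  0.0177984   0.01811756
  0.01842449]
cap 875 [0.01880326 0.02050939 0.02082746 0.02112201 0.02162407] r [-0.00703607  0.00240011  0.00934355]
cap n [-0.3735592  -0.00517563 -0.9275919 ] [-3.25799653e-03  4.81885703e-05 -3.95385370e-02]
flange 1655 [-0.02796231 -0.0251028  -0.02441342 -0.02397954 -0.02350776]
```

View pics/w4c.png

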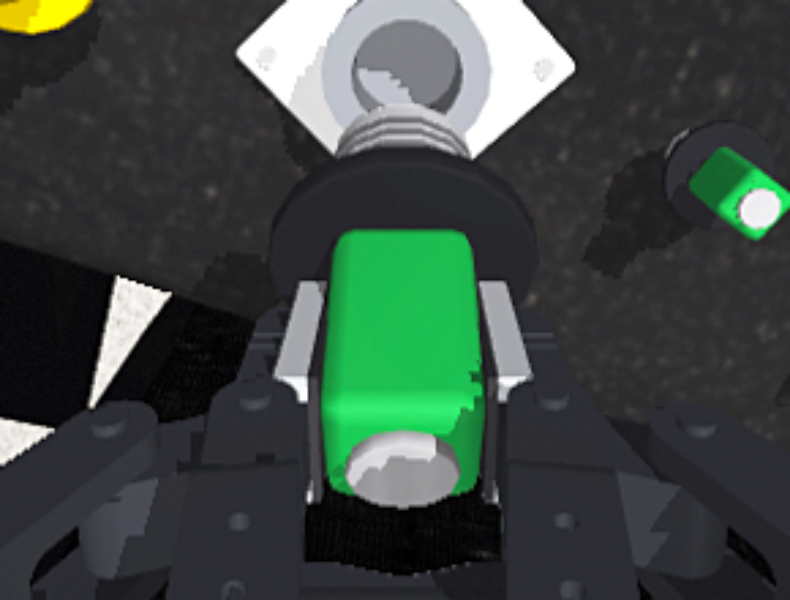

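Both fits agree: the lean is 0.383 rad and the mouth is at tool (0.026, 0, 0.036). I want 0.5, so one more nudge on the cradle.

Call:
{"op": "jog_arm", "data": {
  "deltas": [
    [0.06,0,0.3,0],
    [0.06,0,0.6,0],
    [0.06,0,0.8,0],
    [0.06,0,0.9,0],
    [0.06,0,0.9,0],
    [0,0,0.9,0],
    [-0.04,0,0.9,0],
    [-0.07,0,0.9,0],
    [-0.1,0,0.9,0],
    [-0.1,0,0.9,0]
  ],
  "newtons": 25
}}

```text
time_s: 9.15
eef_pos: [0.5191, 0.2448, 0.0677]
tcp_rot: [3.141, -0.01, 0.342]
wrist_force: [9.1, 1.6, 0.7]
opening: 0.301
gripper_force: 61.4
```

Call:
{"op": "jog_arm", "data": {
  "deltas": [
    [0,0,0,0],
    [0,0,-0.15,0],
    [0,0,-0.35,0],
    [0,0,-0.6,0],
    [0,0,-0.9,0],
    [0,0,-0.9,0],
    [0,0,-0.9,0]
  ]
}}

```text
time_s: 9.85
eef_pos: [0.5146, 0.2438, 0.1556]
tcp_rot: [-3.141, 0.001, 0.342]
wrist_force: [0.2, 0.2, -2.1]
opening: 0.295
gripper_force: 61.0
```

```bash
python3 -c "
from tilt import *
tilt('pics/w5.png')"
```

```text
front n [ 0.86128326  0.00193777 -0.50812143] g [ 1.69457895e-02  8.12288261e-05 -2.54488363e-02] 2940 lean(to -x) 0.5330033712437827
top n [ 0.71755748 -0.06470863 -0.69348689] g [ 0.01078218 -0.00037794 -0.0348028 ] 857 lean -0.8024552161679188
top centre [ 6.41784936e-05  1.76635529e-04 -2.84796204e-02] mouth(tool) [0.03969772 0.00017664 0.0387006 ] seat(tool) [0.02928122 0.00017664 0.02104426] [0.51383095 0.24352856 0.1544444 ] [-3.14146741e+00  3.08643593e-03  3.41937366e-01] [-0.5106534   0.76336616 -1.94266003]
```

```bash
python3 - <<'E'
from h import *
w=load('pics/w5.png');s=status.state();T=Ro.from_euler('xyz',s['tcp_rot']).as_matrix()
h=cv2.cvtColor(w['pixels'],cv2.COLOR_BGR2HSV)
V,U=np.mgrid[:384,:512];d=w['depth']
P=np.stack([(U-w['cx'])/w['fx']*d,(V-w['cy'])/w['fy']*d,d],-1)
P=((P-w['t'])@w['R']-s['eef_pos'])@T
th=.533;ax=np.array([-np.sin(th),0,-np.cos(th)]);n=np.array([np.cos(th),0,-np.sin(th)])
p0=np.array([.01695,0,-.02545])-.013*n
a=(P-p0)@ax;r=(P-p0)@n
near=(d>0)&(abs(P[...,1])<.03)&(abs(r)<.03)
cap=near&(h[...,1]<40)&(h[...,2]>110)&(abs(P[...,1])<.011)&(a>.01)
fl=near&(h[...,2]<70)&(a<-.01)&(a>-.035)&(r>.014)&(abs(P[...,1])<.02)
print(np.median(a[cap]),np.percentile(P[...,1][cap],[2,98]),np.median(a[fl]),p0)
z0=(.081-np.median(a[cap])+.036-np.median(a[fl]))/2
seat=p0-ax*(z0-.0205);print('z0',z0,'seat',seat,'mouth',p0-ax*z0)
tip=np.array([.5527,-.2325,.0947]);nn=np.array([-np.sin(.5)*np.cos(.342),-np.sin(.5)*np.sin(.342),np.cos(.5)])
for k in(.06,.03,0):
    tcp=tip+k*nn-T@seat;print(k,tcp,'tool delta',T.T@(tcp-s['eef_pos']))
E
```

```text
0.021566122920370245 [-0.00797756  0.0073391 ] -0.0237158379487837 [ 0.00575327  0.         -0.01884445]
z0 0.05957485751420673 seat [0.02560797 0.         0.0148102 ] mouth [0.03602442 0.         0.03246658]
0.06 [ 0.50151876 -0.25072022  0.16224412] tool delta [-0.17735063  0.46150578 -0.00731018]
0.03 [ 0.51506856 -0.24589664  0.13591665] tool delta [-0.16288668  0.46150817  0.01897278]
0 [ 0.52861836 -0.24107306  0.10958917] tool delta [-0.14842272  0.46151056  0.04525574]
```

Call:
{"op": "jog_arm", "data": {
  "deltas": [
    [-0.1,0.1,-0.25,0],
    [-0.2,0.5,-0.45,0],
    [-0.355,0.92,-0.45,0],
    [-0.355,0.92,-0.45,0]
  ]
}}

```text
time_s: 10.3
eef_pos: [0.5117, 0.141, 0.1995]
tcp_rot: [3.14, 0.004, 0.338]
wrist_force: [0.8, 0.3, -1.8]
opening: 0.294
gripper_force: 60.9
```

Call:
{"op": "jog_arm", "data": {
  "deltas": [
    [-0.17,0.46,0,0],
    [-0.355,0.92,0,0],
    [-0.355,0.92,0,0]
  ]
}}

```text
time_s: 10.6
eef_pos: [0.5084, 0.0422, 0.1988]
tcp_rot: [3.141, 0.005, 0.336]
wrist_force: [0.1, 0.3, -2.4]
opening: 0.298
gripper_force: 60.9
```

Call:
{"op": "jog_arm", "data": {
  "deltas": [
    [-0.17,0.46,0,0],
    [-0.355,0.92,0,0],
    [-0.355,0.92,0,0]
  ]
}}

```text
time_s: 10.9
eef_pos: [0.5061, -0.056, 0.1993]
tcp_rot: [3.142, 0.004, 0.336]
wrist_force: [0.3, 1.6, -1.6]
opening: 0.295
gripper_force: 60.9
```

Call:
{"op": "jog_arm", "data": {
  "deltas": [
    [-0.17,0.46,0,0],
    [-0.355,0.92,0,0],
    [-0.355,0.92,0,0]
  ]
}}

```text
time_s: 11.2
eef_pos: [0.5038, -0.1541, 0.1996]
tcp_rot: [-3.142, 0.003, 0.337]
wrist_force: [-0.0, 0.6, -2.4]
opening: 0.299
gripper_force: 60.9
```

Call:
{"op": "jog_arm", "data": {
  "deltas": [
    [-0.17,0.46,0,0],
    [-0.355,0.92,0,0],
    [-0.355,0.92,0.2,0],
    [-0.355,0.92,0.38,0],
    [-0.355,0.92,0.38,0],
    [-0.355,0.92,0.38,0]
  ]
}}

```text
time_s: 11.8
eef_pos: [0.5018, -0.2473, 0.162]
tcp_rot: [-3.139, 0.002, 0.343]
wrist_force: [-0.1, 0.3, -1.5]
opening: 0.296
gripper_force: 60.9
```

```bash
python3 - <<'E'
from h import *
from tilt import tilt
tilt('pics/w6.png');s=status.state()
tip=np.array([.5527,-.2325,.0947]);seat=np.array([.0256,0,.0148]);T=Ro.from_euler('xyz',s['tcp_rot']).as_matrix()
nn=np.array([-np.sin(.5)*np.cos(.342),-np.sin(.5)*np.sin(.342),np.cos(.5)])
for k in(.03,.02,0):print(k,T.T@(tip+k*nn-T@seat-s['eef_pos']))
w=load('pics/w6.png');cv2.imwrite('pics/w6b.png',cv2.resize(w['pixels'][60:300,96:416],(800,600),interpolation=cv2.INTER_CUBIC))
E
```

```text
front n [ 0.86321077 -0.01053012 -0.50473388] g [ 0.01583783 -0.00094795 -0.02310034] 2887 lean(to -x) 0.529106086039122
top n [ 0.70399972  0.13592899 -0.6970708 ] g [ 0.01551456 -0.00108441 -0.02234821] 618 lean -0.7903435669463442
top centre [ 0.00486883 -0.00095012 -0.01612347] mouth(tool) [ 0.04424026 -0.00095012  0.0512107 ] seat(tool) [ 0.03389264 -0.00095012  0.0335139 ] [ 0.50242096 -0.24778953  0.16318243] [-3.14071964e+00  2.61891545e-04  3.42789552e-01] [-0.44174402 -0.20366025 -2.47597954]
0.03 [0.01252117 0.00252502 0.02734278]
0.02 [0.01731772 0.00253646 0.03611734]
0 [0.02691083 0.00255935 0.05366647]
```

View pics/w6b.png

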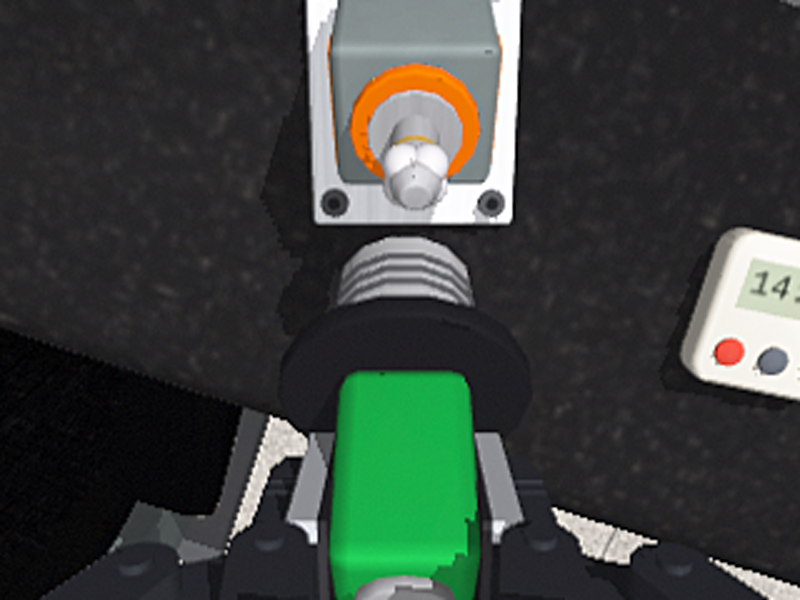

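The coupler is lined up above the nipple, with the tip at (415,190) of the crop and the sleeve centre at about x=406, so I need about 2.5 mm of tool +y. Approach to just before the mouth.

Call:
{"op": "jog_arm", "data": {
  "deltas": [
    [0.0,0.025,0,0],
    [0.06,0.025,0.12,0],
    [0.12,0.025,0.24,0],
    [0.17,0.025,0.33,0],
    [0.17,0.025,0.33,0],
    [0.17,0.025,0.33,0],
    [0.17,0.025,0.33,0]
  ]
}}

```text
time_s: 12.55
eef_pos: [0.519, -0.2458, 0.1305]
tcp_rot: [3.141, -0.0, 0.342]
wrist_force: [0.3, 0.3, -1.9]
opening: 0.3
gripper_force: 60.9
```

```bash
cat > need.py <<'E'
from h import *
s=status.state()
tip=np.array([.5527,-.2325,.0947]);seat=np.array([.0248,0,.0160]);T=Ro.from_euler('xyz',s['tcp_rot']).as_matrix()
nn=np.array([-np.sin(.5)*np.cos(.342),-np.sin(.5)*np.sin(.342),np.cos(.5)])
q=T.T@(s['eef_pos']+T@seat-tip);k=q@(T.T@nn);print('seat rel tip: along',k,'lateral',q-k*(T.T@nn),'F tool',T.T@s['wrist_force'],s['time_s'],s['eef_pos'])
E
python3 - <<'E'
from need import *
from tilt import tilt
tilt('pics/w7.png')
w=load('pics/w7.png');cv2.imwrite('pics/w7b.png',cv2.resize(w['pixels'][100:300,156:356],(600,600),interpolation=cv2.INTER_CUBIC))
E
```

```text
seat rel tip: along 0.022851468313313195 lateral [-0.00040035  0.00122308  0.00021913] F tool [ 0.3490599  -0.22656799  1.86486868] 12.55 [ 0.51904333 -0.24576951  0.13053285]
front n [ 0.86062134  0.00166854 -0.5092427 ] g [ 0.01617768 -0.00020371 -0.02408452] 2910 lean(to -x) 0.5343054442760157
top n [ 0.72243209  0.05924647 -0.68889893] g [ 0.01093146 -0.00022194 -0.03179304] 851 lean -0.8091536520830617
top centre [ 0.00025039 -0.00038703 -0.0254729 ] mouth(tool) [ 0.03997138 -0.00038703  0.04165566] seat(tool) [ 0.02953189 -0.00038703  0.0240129 ] [ 0.5191277  -0.24589515  0.13075234] [ 3.14097390e+00 -3.81991810e-04  3.41668525e-01] [ 0.23385844 -0.51608172 -2.00646851]
```

View pics/w7b.png

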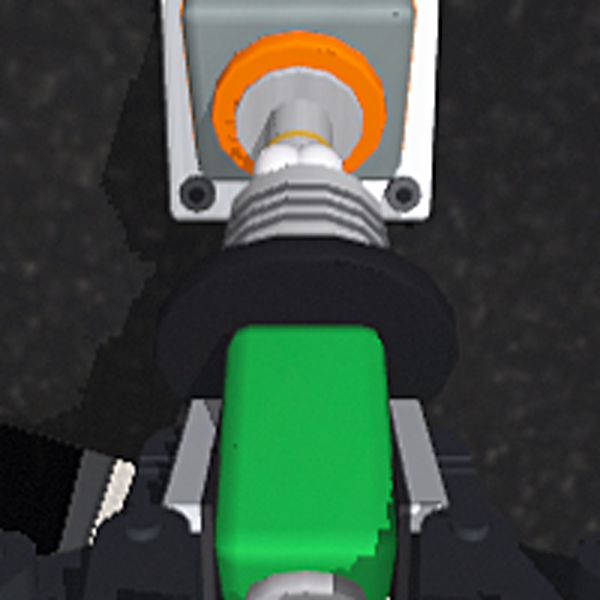

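Well aligned, needing about 1.2 mm of -y. Push on along the nipple axis.

Call:
{"op": "jog_arm", "data": {
  "deltas": [
    [0.01,-0.012,0.02,0],
    [0.03,-0.012,0.05,0],
    [0.05,-0.012,0.09,0],
    [0.07,-0.012,0.13,0],
    [0.09,-0.012,0.165,0],
    [0.11,-0.012,0.2,0],
    [0.11,-0.012,0.2,0],
    [0.11,-0.012,0.2,0]
  ]
}}

```text
time_s: 13.4
eef_pos: [0.5288, -0.2409, 0.111]
tcp_rot: [-3.141, 0.001, 0.342]
wrist_force: [-4.7, 1.3, 6.8]
opening: 0.298
gripper_force: 62.2
```

```bash
python3 need.py
```

```text
seat rel tip: along 0.0004821867663904574 lateral [-0.00033906 -0.00012119  0.00018561] F tool [-3.97775305 -2.79985879 -6.79042366] 13.4 [ 0.52877192 -0.24089369  0.11095809]
```

Call:
{"op": "jog_arm", "data": {
  "deltas": [
    [0.01,0,0.02,0],
    [0.02,0,0.035,0],
    [0.03,0,0.053,0],
    [0.03,0,0.053,0],
    [0.03,0,0.053,0]
  ]
}}

```text
time_s: 13.9
eef_pos: [0.5312, -0.2401, 0.1062]
tcp_rot: [-3.141, 0.002, 0.342]
wrist_force: [-7.9, 1.6, 10.6]
opening: 0.293
gripper_force: 62.7
```

```bash
python3 - <<'E'
from need import *
from tilt import tilt
tilt('pics/w8.png')
E
```

```text
seat rel tip: along -0.004918464052780737 lateral [-3.24417864e-04 -8.21841485e-05  1.77881259e-04] F tool [ -6.9671321   -4.15017296 -10.63569867] 13.9 [ 0.53124865 -0.24005449  0.10624352]
front n [ 0.86310591  0.00715216 -0.5049723 ] g [ 1.62683647e-02  3.49321288e-05 -2.42611744e-02] 2929 lean(to -x) 0.5293648421371683
top n [ 0.68821001 -0.11740061 -0.71594977] g [ 0.00931656 -0.00120448 -0.03510975] 751 lean -0.7656453212111022
top centre [-0.00145369 -0.00026805 -0.02880847] mouth(tool) [ 0.03793516 -0.00026805  0.03851552] seat(tool) [ 0.02758296 -0.00026805  0.02082139] [ 0.5312066  -0.24005164  0.10625075] [-3.14138335e+00  1.54050042e-03  3.42022961e-01] [-7.67780487  1.06848316 10.72129414]
```

Call:
{"op": "jog_arm", "data": {
  "deltas": [
    [0.01,-0.005,0.018,0],
    [0.018,-0.01,0.033,0],
    [0.024,-0.01,0.044,0],
    [0.024,-0.01,0.044,0],
    [0.024,-0.01,0.044,0],
    [0.024,-0.01,0.044,0]
  ]
}}

```text
time_s: 14.55
eef_pos: [0.5323, -0.2397, 0.1045]
tcp_rot: [3.14, 0.004, 0.342]
wrist_force: [-20.7, 1.5, 29.0]
opening: 0.298
gripper_force: 65.1
```

```bash
python3 need.py; python3 -c "
from h import *
w=cam('wrist','pics/w9.png');cv2.imwrite('pics/w9b.png',cv2.resize(w['pixels'][100:300,156:356],(600,600),interpolation=cv2.INTER_CUBIC))"
```

```text
seat rel tip: along -0.006991627765070112 lateral [-2.79576985e-04 -7.64538562e-06  1.54158430e-04] F tool [-19.10672177  -8.2880584  -28.89688915] 14.55 [ 0.53228167 -0.23974311  0.10450884]
```

View pics/w9b.png

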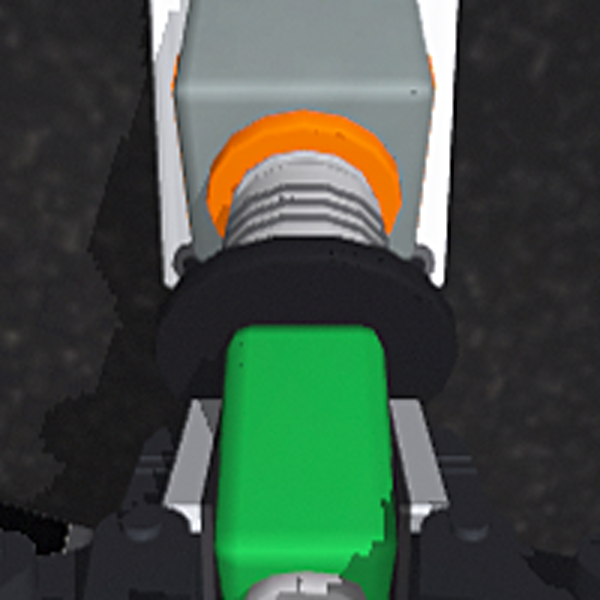

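The coupler is home and square on the collar, and 35 N shows the nipple is on its stop. Ease off slightly and check it is steady.

Call:
{"op": "jog_arm", "data": {
  "deltas": [
    [-0.004,0,-0.007,0],
    [-0.004,0,-0.007,0],
    [-0.004,0,-0.007,0],
    [-0.004,0,-0.007,0],
    [-0.004,0,-0.007,0],
    [-0.004,0,-0.007,0]
  ]
}}

```text
time_s: 15.2
eef_pos: [0.5322, -0.2397, 0.1046]
tcp_rot: [3.14, 0.003, 0.342]
wrist_force: [-17.0, -0.0, 23.7]
opening: 0.293
gripper_force: 64.1
```

```bash
python3 - <<'E'
from need import *
from tilt import tilt
tilt('pics/w10.png');print(status.state()['gripper_force'],status.state()['joint_velocities'])
E
```

```text
seat rel tip: along -0.006882728668921539 lateral [-3.05048283e-04 -6.20526657e-05  1.67843950e-04] F tool [-16.06038323  -5.63980451 -23.61380537] 15.2 [ 0.53217816 -0.23971813  0.10457279]
front n [ 0.86341478 -0.0047385  -0.50447246] g [ 0.01627161 -0.00026801 -0.02430616] 2870 lean(to -x) 0.5287774303277504
top n [ 0.70750965  0.06621229 -0.70359507] g [ 0.00927142  0.00036716 -0.0353211 ] 869 lean -0.7881722832081244
top centre [-0.00153135 -0.00028418 -0.0290093 ] mouth(tool) [ 0.03781794 -0.00028418  0.03833781] seat(tool) [ 0.02747614 -0.00028418  0.02063761] [ 0.53218482 -0.23973324  0.10456729] [3.14017533 0.0031898  0.34207012] [-16.65117898   0.53302082  23.26642321]
64.07047390937805 [-0.00029899 -0.00024692 -0.00067849 -0.00109601  0.00075005 -0.00156337]
```

Steady at about 29 N, nipple on its stop, lean 0.53 rad (0.03 off square). Handing in.

```bash
python3 -c "
from workcell import order
print(order.job_done())"
```

```text
the job is handed in; nothing more can be done
None
```

The job is handed in at about 15 s of the 38 s, with the green coupler on the orange nipple, about 0.03 rad off square, still gripped and pressed in to the stop with about 29 N; the hand-in gave no verdict.

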